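House from the parts box onto the street model

TASK

Lift the lid off the plywood parts box and lay it flat on the bench. Then take the one house with a pitched roof out of the box and set it down gently, upright, in the empty outlined plot of the street model, centred in the outline with its ridge in line with the row of houses.

Things in the scene. Friction and masses are not known exactly. Their poses are not given: they have to be found in the camera images.
- box: Plywood parts box fixed to the bench, 242 (its x) x 168 (y) x 62 mm high, walls and floor 6 mm. Origin: centre of its underside. Lidded at first. Inside, in a row along its x about 74 mm apart, in any order, stand three white parts: the pitched-roof house, a flat-roofed block (46 x 36 mm, 42 high with its small stair-head) and a plain round tower (40 mm wide and high).
- lid: Loose plywood lid, 0.15-0.3 kg: panel 250 (its x) x 176 (y) x 6 mm over a 4 mm pad that sits loosely inside the box walls. Bar handle in the middle, 60 mm along x, 18 mm thick along y, 32 mm tall. Origin: centre of the pad's underside; panel top 10 mm, handle top 42 mm above it; 58 mm above the box's origin when closed, at bench level when laid flat on the bench.
- house: Loose white model house with a pitched roof, 40 to 85 g: 46 mm long along its x (the ridge), 36 mm wide along its y between upright walls, eaves 28 mm and ridge 46 mm above its underside. The only pitched-roof part in the box. Origin: centre of its underside, z up. At first it stands on the box floor under the lid. Same look after a half turn.
- plot (a point): Centre of the empty plot, on the top surface (10 mm above the bench) of the street model, a brown card board 250 x 170 mm fixed to the bench. The plot is a thin dark drawn rectangle, 60 mm along its x, 50 mm along its y. Its x runs along the row: fixed white houses like the loose one stand 85 mm off on either side along x (centre to centre). Along y the board is clear. z up.

How it is judged:
By the outcome, as a careful person would: the job done as asked, in the order asked, and still so for the second after the job is handed in, with the robot touching nothing.
It also fails if it takes over 64 s, if anything falls off the work surface, if the arm or the gripper's body presses on something with over 40 N, if the wrist force passes 120 N, or if a joint passes its speed limit or range.

ROBOT

A 6-joint arm with a two-finger parallel gripper is mounted at the origin on the work surface. World frame = base frame: x ahead of the robot, y to its left, z up, the work surface at z = 0. Lengths are in mm, angles in degrees, forces in N, time in s.
With the tool pointing down it reaches from about 350 to 775 mm from the base axis. Payload 5.5 kg.
Tool frame: the origin (TCP) lies between the finger pads; the fingertips stand ahead of it and the grasp point (between the pads) lies 6 mm ahead of it (robot.tcp_to_tips is the z of the fingertips in the tool frame, in mm); z points along the fingers, y is the line along which they close (so a half turn about z gives the same grasp; the last joint's range is limited). The gripper opens to 85 mm and grips with 20 to 120 N. Pads are 22 mm wide; open, the fingers measure 114 mm over their backs; the gripper's body (76 mm by 85 mm) begins 54 mm behind the grasp point. The pads swing forward as they close: fully open they stand 13 mm farther back than shut.
Start: joints at [65.168, 17.945, 2.641, 74.691, 0, 82.002], TCP at [166.539, 550.394, 256.323] pointing down, gripper open.
Joint ranges: [-158.12, 158.12], [-49.38, 96.58], [-58.88, 72.47], [-126.05, 133.96], [-84.25, 85.87], [-180, 180]. Speed limits (degrees/s): [147.25, 147.25, 180, 180, 180, 180].

INTERFACE

Orientations are given as a 3x3 rotation matrix whose columns are the frame's x, y, z axes.
In Python, from cell import robot gives the robot as it stands.
- The arm moves only by the tool jog_arm, never from a script. Its argument "steps" is one flat list of numbers, 6 for each row, row after row: the shift along the tool's x, y, z in mm, then the turn, a rotation vector about the tool's x, y, z in degrees. In form: [tx, ty, tz, wx, wy, wz, tx, ty, tz, wx, wy, wz, ...]. A call has 1 to 12 rows; each row shifts and turns the commanded pose from where the row before left it, along the tool's axes as they then stand; what a row does not reach is not made up. A row lasts 1/12 s, in which the tool goes at most 41.7 mm and 7.16 degrees, less where a joint would pass 70% of its speed; a pose out of reach is approached as far as the arm can. A call with a gripper value outside its range is refused whole. "fingers" is the opening in per cent of the stroke, from 0 (shut) to 100 (fully open), set as the call begins (left out, the last holds). The fingers move at their own pace and stop on an object; "newtons" is the grip in N (left out, the last holds). Time passes only in rows, so rows that do not move let the fingers close. It gives the time, the measured TCP pose, the force, the opening and the grip force at its end, in the units of the state.
- robot.sense(): the state, without advancing time (a new reading comes with each control period).
- robot.snapshot(name): name is "side" or "top" or "wrist"; returns a dict with "image" (400x640x3 uint8, blue, green, red), "intrinsics" (3x3 intrinsics, pixels), "eye" and "attitude" of the camera in the world; the wrist camera has in their place "tool_from_camera" (4x4, takes a point from camera to tool coordinates, whose origin is the TCP and whose axes are the flange's). Camera axes: x right, y up, looking along -z (the intrinsics and any distortion apply to the point x, -y, -z); pixel columns grow to the right and rows downward; lengths in mm; the calibration is good to about 2 mm. A picture is of the moment at which its call begins: read the wrist's pose just before it. There is no depth.
- robot.finish_job(): hands the job in; it is judged then, once.
The state is a dict: "time_s": time; "joint_pos": joint angles; "qd": joint speeds; "joint_torque": joint torques, N m; "tcp_pos": TCP position; "ee_rot": TCP orientation; "ft_force": force on the tool from outside, world axes, zero at the start; "moment": the same for the moment, N m; "gripper_width": finger opening in mm; "grip_force": force on a finger pad.
Only numpy, scipy, OpenCV 4.12 (cv2) and the standard library are available. Lean on these libraries where they do the work, as an engineer would, in place of code of your own. Each camera call takes 0.05 s, during which the arm holds its last target. There are 200 camera calls.

## Working session

There is one attempt and no reset: what is moved stays moved. The work goes in short steps, Python scripts to look and compute and a tool call to move; the robot and the scene stay as the last step left them, time stands still between calls to the robot, and variables do not carry over. Pictures are saved under pics/ and viewed, at most 10 in all, crops included, and the job is handed in when it is done.

Besides the shell and the picture viewer there is one more tool, called after "Request:" as name(argument=value, ...), one argument or row to a line, values as JSON. jog_arm: Moves the arm, as the interface text tells. Its arguments: {"type":"object","properties":{"steps":{"type":"array","items":{"type":"number"}},"fingers":{"type":"number"},"newtons":{"type":"number"}},"required":["steps"]}

```bash
ls; mkdir -p pics
python3 - <<'E'
from cell import robot
import cv2,numpy as np
np.set_printoptions(precision=3,suppress=True)
s=robot.sense();print(s, robot.tcp_to_tips)
for n in("top","side"):
    p=robot.snapshot(n);cv2.imwrite(f"pics/{n}0.png",p["image"]);print({k:v for k,v in p.items() if k!="image"})
E
```

```text
pics
{'time_s': 0.0, 'joint_pos': array([65.167, 17.991,  2.576, 74.691, -0.003, 81.999]), 'qd': array([-0.097,  0.024, -0.062,  0.113,  0.02 , -0.041]), 'joint_torque': array([ -0.001, -48.063,  29.853,   0.019,  -0.   ,   0.   ]), 'tcp_pos': array([166.344, 549.917, 255.407]), 'ee_rot': array([[-0.957,  0.29 , -0.001],
       [ 0.29 ,  0.957, -0.002],
       [ 0.   , -0.002, -1.   ]]), 'ft_force': array([-0.218, -0.95 ,  0.178]), 'moment': array([ 0.003, -0.009,  0.017]), 'grip_force': 0.0, 'gripper_width': 85.37611487716673} 25.0
{'intrinsics': array([[455.885,   0.   , 326.604],
       [  0.   , 455.885, 191.295],
       [  0.   ,   0.   ,   1.   ]]), 'eye': array([455.888, 102.091, 900.901]), 'attitude': array([[-0.013,  0.995, -0.095],
       [-1.   , -0.013, -0.001],
       [-0.002,  0.095,  0.996]])}
{'intrinsics': array([[434.032,   0.   , 321.656],
       [  0.   , 434.032, 190.926],
       [  0.   ,   0.   ,   1.   ]]), 'eye': array([488.716, 812.029, 483.026]), 'attitude': array([[-0.993,  0.084, -0.089],
       [-0.119, -0.508,  0.853],
       [ 0.026,  0.857,  0.514]])}
```

View pics/top0.png

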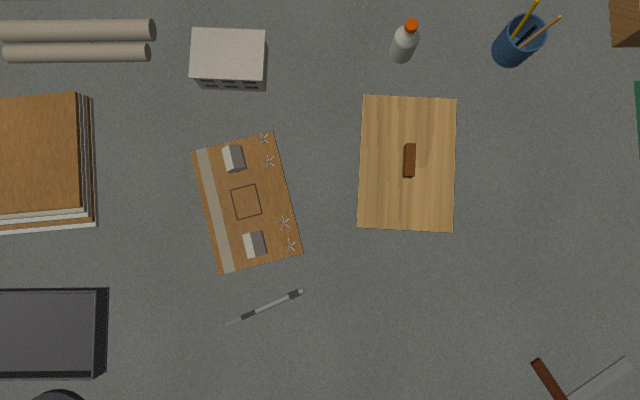

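View pics/side0.png

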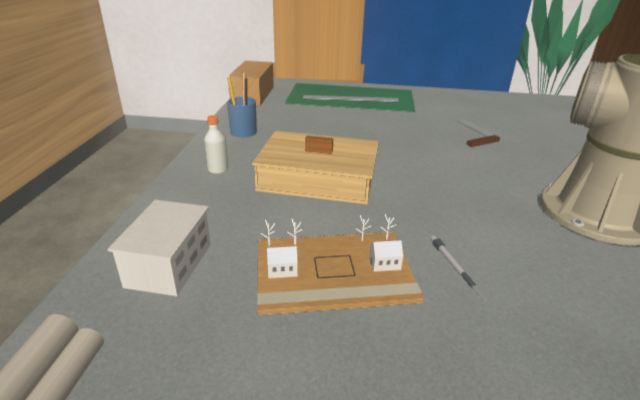

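The top view shows the lid with corners near (363,94), (456,98), (453,232) and (357,229), handle at (409,160). The plot is at (246,202), houses at (233,158) and (254,243), and trees stand on the board's right edge. The bench right of the lid, around (545,200), is free. The side view agrees.

```bash
cat > h.py <<'E'
import numpy as np,cv2
from cell import robot
np.set_printoptions(precision=2,suppress=True)
def ray(p,uv,z,s=None):
    """pixels -> world points on plane z"""
    uv=np.atleast_2d(np.asarray(uv,float));K=p["intrinsics"]
    d=np.c_[uv,np.ones(len(uv))]@np.linalg.inv(K).T*[1,-1,-1]
    if s is None: R,e=p["attitude"],p["eye"]
    else:
        T=p["tool_from_camera"];R=s["ee_rot"]@T[:3,:3];e=s["ee_rot"]@T[:3,3]+s["tcp_pos"]
    d=d@R.T
    return e+d*((z-e[2])/d[:,2])[:,None]
def ang(a): return np.degrees(np.arctan2(a[1],a[0]))
def rect(pts):
    """min-area rect of points (n,3): centre, long, short, angle of long side"""
    b=cv2.boxPoints(cv2.minAreaRect(np.float32(pts[:,:2])))
    e=[b[1]-b[0],b[2]-b[1]]; l=np.linalg.norm(e,axis=1); i=l.argmax()
    return b.mean(0),l.max(),l.min(),(ang(e[i])+90)%180-90
E
python3 - <<'E'
from h import *
p=robot.snapshot("top");im=p["image"].astype(int);hsv=cv2.cvtColor(p["image"],cv2.COLOR_BGR2HSV)
def show(n,m,z,roi):
    x0,y0,x1,y1=roi;mm=np.zeros(m.shape,np.uint8);mm[y0:y1,x0:x1]=m[y0:y1,x0:x1]
    c=max(cv2.findContours(mm,0,2)[0],key=cv2.contourArea)[:,0]
    print(n,*rect(ray(p,c,z)), len(c))
for q in((160,410),(130,390),(170,250),(202,246),(100,330),(185,236),(158,226)):print(q,hsv[q],im[q])
sat=(hsv[...,1]>60)
show("lid",sat,68,(340,80,475,245))
show("handle",(im[...,2]<125)&sat,100,(395,130,425,190))
show("plot",(hsv[...,2]<85).astype(np.uint8),10,(222,176,270,228))
show("board",sat,10,(185,125,305,280))
w=(hsv[...,1]<60)&(hsv[...,2]>110)
show("h1",w,38,(215,140,250,176));show("h2",w,38,(238,226,272,262))
E
```

```text
(160, 410) [ 17 181  97] [28 66 97]
(130, 390) [ 18 116 147] [ 80 121 147]
(170, 250) [ 17 135 123] [ 58  95 123]
(202, 246) [ 15 127 124] [ 62  94 124]
(100, 330) [ 23  10 101] [ 97 100 101]
(185, 236) [ 16 144 124] [ 54  91 124]
(158, 226) [ 27  18 152] [141 151 152]
lid [587.93 -45.82] 250.30455 176.65868 -3.897232 69
handle [585.26 -43.33] 63.058186 23.070803 -1.8096924 22
plot [540.56 240.99] 41.81081 12.701927 31.207214 25
board [526.7  245.33] 250.47002 137.86705 13.647301 195
h1 [604.6  292.07] 48.447243 15.29031 14.190758 32
h2 [438.02 251.29] 45.95339 15.267938 13.649994 33
```

Request:
jog_arm(
  steps=[-38.2, -14.8, 0, 0, 0, 0, -38.2, -14.8, 0, 0, 0, 0, -38.2, -14.8, 0, 0, 0, 0, -38.2, -14.8, 0, 0, 0, 0, -38.2, -14.8, 0, 0, 0, 0, -38.2, -14.8, 0, 0, 0, 0, -38.2, -14.8, 0, 0, 0, 0, -38.2, -14.8, 0, 0, 0, 0, -38.2, -14.8, 0, 0, 0, 0, -38.2, -14.8, 0, 0, 0, 0, -38.2, -14.8, 0, 0, 0, 0, 0, 0, 0, 0, 0, 0],
)

```text
time_s: 1.15
tcp_pos: [527.0, 268.2, 255.3]
ee_rot: [[-0.955, 0.296, 0.002], [0.296, 0.955, -0.002], [-0.003, -0.001, -1.0]]
ft_force: [-0.0, -0.0, -0.4]
gripper_width: 85.2
grip_force: 0.0
```

```bash
cat > w.py <<'E'
from h import *
import sys,pickle
s=robot.sense();p=robot.snapshot("wrist");n=sys.argv[1]
cv2.imwrite(f"pics/{n}.png",p["image"]);pickle.dump((s,p),open(n+".pkl","wb"))
print(s["time_s"],s["tcp_pos"],s["ee_rot"],s["ft_force"]);print(p["tool_from_camera"],p["intrinsics"])
E
python3 w.py w1
```

```text
1.15 [526.99 268.23 255.29] [[-0.96  0.3   0.  ]
 [ 0.3   0.96 -0.  ]
 [-0.   -0.   -1.  ]] [-0.03 -0.01 -0.4 ]
[[   0.      0.97    0.26   65.12]
 [   1.     -0.     -0.     -1.29]
 [  -0.      0.26   -0.97 -117.7 ]
 [   0.      0.      0.      1.  ]] [[330.02   0.   326.01]
 [  0.   330.02 193.94]
 [  0.     0.     1.  ]]
```

View pics/w1.png

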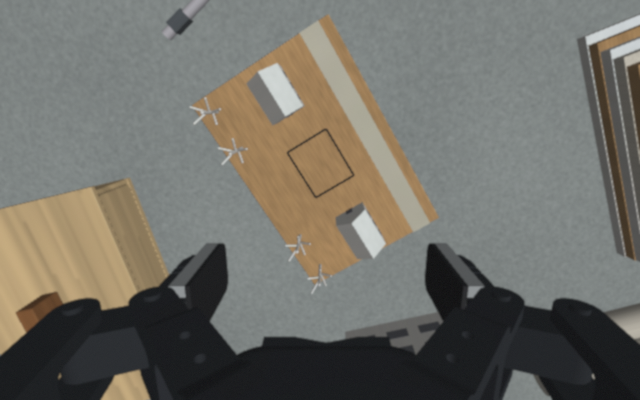

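The plot outline corners are near (326,129), (354,174), (317,197) and (288,153), with fixed houses at (276,92) and (360,230).

Run:
```python
from h import *
import pickle
s,p=pickle.load(open("w1.pkl","rb"))
g=cv2.cvtColor(p["image"],cv2.COLOR_BGR2GRAY)
m=(cv2.morphologyEx(g,cv2.MORPH_BLACKHAT,np.ones((7,7)))>15).astype(np.uint8)
poly=cv2.fillConvexPoly(np.zeros_like(m),np.array([(327,121),(361,175),(316,204),(281,152)]),1)
ys,xs=np.nonzero(m&poly);print(len(xs),rect(ray(p,np.c_[xs,ys],10,s)))
hsv=cv2.cvtColor(p["image"],cv2.COLOR_BGR2HSV)
for a,b in(((248,62),(304,126)),((335,202),(386,260))):
    w=np.zeros_like(m);w[a[1]:b[1],a[0]:b[0]]=(hsv[...,1]<60)[a[1]:b[1],a[0]:b[0]]
    c=max(cv2.findContours(w,0,2)[0],key=cv2.contourArea)[:,0];print(rect(ray(p,c,40,s)))
d=np.array([586,-45])-s["tcp_pos"][:2];print(d@s["ee_rot"][:2,:2])
```

```text
618 (array([522.69, 261.64], dtype=float32), np.float32(63.866096), np.float32(54.013874), np.float32(13.792213))
(array([438.94, 242.16], dtype=float32), np.float32(49.924534), np.float32(37.20594), np.float32(13.926712))
(array([608.17, 284.1 ], dtype=float32), np.float32(70.2114), np.float32(36.94944), np.float32(14.013069))
[-149.21 -281.66]
```

Request:
jog_arm(
  steps=[-16.6, -31.3, 0, 0, 0, 0, -16.6, -31.3, 0, 0, 0, 0, -16.6, -31.3, 0, 0, 0, 0, -16.6, -31.3, 0, 0, 0, 0, -16.6, -31.3, 0, 0, 0, 0, -16.6, -31.3, 0, 0, 0, 0, -16.6, -31.3, 0, 0, 0, 0, -16.6, -31.3, 0, 0, 0, 0, -16.6, -31.3, 0, 0, 0, 0, 0, 0, 0, 0, 0, -6.9, 0, 0, 0, 0, 0, -6.9, 0, 0, 0, 0, 0, 0],
)

```text
time_s: 2.2
tcp_pos: [582.5, -39.8, 255.9]
ee_rot: [[-0.999, 0.05, -0.001], [0.05, 0.999, 0.001], [0.001, 0.001, -1.0]]
ft_force: [-1.0, 0.2, 0.2]
gripper_width: 85.5
grip_force: 0.0
```

Request:
jog_arm(
  steps=[0, 0, 0, 0, 0, 0, 0, 0, 0, 0, 0, 0],
)

```text
time_s: 2.37
tcp_pos: [582.7, -39.0, 256.3]
ee_rot: [[-0.999, 0.054, -0.0], [0.054, 0.999, 0.0], [0.0, 0.0, -1.0]]
ft_force: [0.8, 0.1, 0.1]
gripper_width: 85.2
grip_force: 0.0
```

```bash
python3 w.py w2
```

```text
2.3667 [582.69 -38.96 256.25] [[-1.    0.05 -0.  ]
 [ 0.05  1.    0.  ]
 [ 0.    0.   -1.  ]] [0.84 0.14 0.12]
[[   0.      0.97    0.26   65.44]
 [   1.     -0.     -0.     -1.28]
 [  -0.      0.26   -0.97 -117.71]
 [   0.      0.      0.      1.  ]] [[330.02   0.   326.01]
 [  0.   330.02 193.94]
 [  0.     0.     1.  ]]
```

View pics/w2.png

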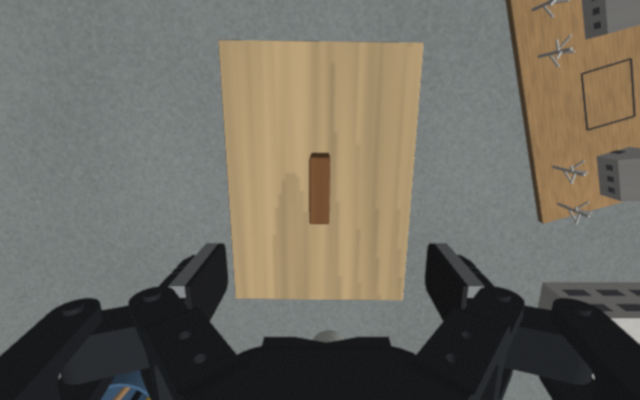

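Lid corners are near (220,41), (424,43), (403,301) and (235,298). The handle top spans (309,158)–(330,223), nearly square to the tool.

Run:
```python
from h import *
import pickle
s,p=pickle.load(open("w2.pkl","rb"))
c=ray(p,[(220,41),(424,43),(403,301),(235,298)],68,s);print(c,c.mean(0))
print("edges",[ang(c[a]-c[b]) for a,b in((0,3),(1,2),(1,0),(2,3))])
h=ray(p,[(309,158),(330,158),(330,223),(309,223)],100,s);print(h,h.mean(0),[ang(h[a]-h[b]) for a,b in((0,3),(1,2))])
for q in(c.mean(0),h.mean(0)):print((q-s["tcp_pos"])@s["ee_rot"])
```

```text
[[ 459.19 -123.89   68.  ]
 [ 470.13   50.08   68.  ]
 [ 719.75   33.71   68.  ]
 [ 706.57 -142.13   68.  ]] [588.91 -45.56  68.  ]
edges [np.float64(175.78463456127898), np.float64(176.24625633229735), np.float64(86.39970536994431), np.float64(85.71301420034875)]
[[558.71 -52.9  100.  ]
 [559.66 -35.39 100.  ]
 [617.12 -38.31 100.  ]
 [616.12 -56.77 100.  ]] [587.9  -45.84 100.  ] [np.float64(176.14499378815884), np.float64(177.0867737209153)]
[ -6.63  -6.3  188.25]
[ -5.62  -6.63 156.25]
```

Request:
jog_arm(
  steps=[-6, -6.5, 0, 0, 0, 0.8, 0, 0, 36, 0, 0, 0, 0, 0, 36, 0, 0, 0, 0, 0, 36, 0, 0, 0, 0, 0, 30, 0, 0, 0, 0, 0, 15, 0, 0, 0, 0, 0, 5, 0, 0, 0, 0, 0, 0, 0, 0, 0],
)

```text
time_s: 3.08
tcp_pos: [588.0, -46.6, 96.8]
ee_rot: [[-0.998, 0.068, -0.003], [0.068, 0.998, 0.001], [0.003, 0.0, -1.0]]
ft_force: [-0.6, -0.5, 0.1]
gripper_width: 85.8
grip_force: 0.0
```

Request:
jog_arm(
  steps=[0, 0, 0, 0, 0, 0, 0, 0, 0, 0, 0, 0, 0, 0, 0, 0, 0, 0, 0, 0, 0, 0, 0, 0, 0, 0, 0, 0, 0, 0, 0, 0, 0, 0, 0, 0, 0, 0, 0, 0, 0, 0, 0, 0, 0, 0, 0, 0],
  fingers=0,
  newtons=60,
)

```text
time_s: 3.75
tcp_pos: [589.3, -46.8, 99.3]
ee_rot: [[-0.998, 0.067, 0.002], [0.067, 0.998, -0.0], [-0.002, 0.0, -1.0]]
ft_force: [-0.3, 1.1, 6.5]
gripper_width: 16.9
grip_force: 60.0
```

Request:
jog_arm(
  steps=[0, 0, -5, 0, 0, 0, 0, 0, -15, 0, 0, 0, 0, 0, -25, 0, 0, 0, 0, 0, -25, 0, 0, 0, 3.4, -25, 0, 0, 0, 0, 3.4, -30, 0, 0, 0, 0, 3.4, -30, 0, 0, 0, 0, 3.4, -30, 0, 0, 0, 0, 3.4, -30, 0, 0, 0, 0, 3.4, -30, 0, 0, 0, 0, 3.4, -30, 0, 0, 0, 0, 0, -20, 0, 0, 0, 0],
)

```text
time_s: 4.75
tcp_pos: [548.4, -272.2, 167.6]
ee_rot: [[-0.998, 0.069, -0.002], [0.069, 0.998, 0.0], [0.002, -0.0, -1.0]]
ft_force: [-0.5, 0.1, -1.8]
gripper_width: 17.4
grip_force: 59.0
```

Request:
jog_arm(
  steps=[0, 0, 20, 0, 0, 0, 0, 0, 30, 0, 0, 0, 0, 0, 30, 0, 0, 0, 0, 0, 25, 0, 0, 0, 0, 0, 12, 0, 0, 0, 0, 0, 0, 0, 0, 0],
)

```text
time_s: 5.25
tcp_pos: [546.7, -267.8, 46.8]
ee_rot: [[-0.998, 0.067, -0.007], [0.067, 0.998, 0.005], [0.008, 0.004, -1.0]]
ft_force: [-0.7, -0.2, -2.6]
gripper_width: 16.7
grip_force: 59.0
```

Request:
jog_arm(
  steps=[0, 0, 3, 0, 0, 0, 0, 0, 1, 0, 0, 0, 0, 0, 0, 0, 0, 0],
)

```text
time_s: 5.5
tcp_pos: [550.6, -270.2, 48.3]
ee_rot: [[-0.998, 0.067, 0.001], [0.067, 0.998, -0.001], [-0.002, -0.001, -1.0]]
ft_force: [0.0, -0.6, -2.2]
gripper_width: 17.1
grip_force: 59.0
```

Run:
```python
from h import *
p=robot.snapshot("side");cv2.imwrite("pics/side1.png",p["image"]);p=robot.snapshot("top");cv2.imwrite("pics/top1.png",p["image"])
s=robot.sense();print(s["tcp_pos"],s["ft_force"],s["moment"])
```

```text
[ 550.69 -270.17   48.59] [-0.63 -1.06 -2.32] [ 0.05 -0.03  0.05]
```

View pics/top1.png

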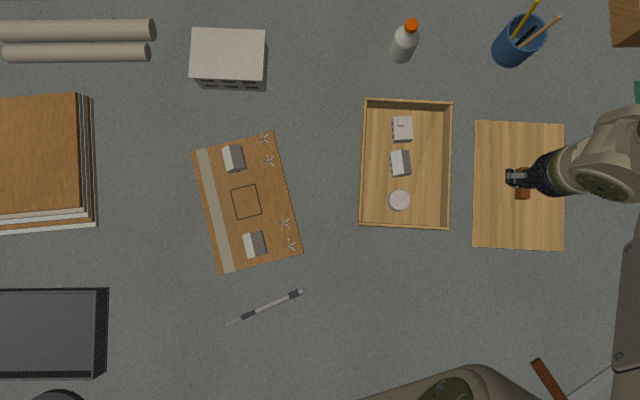

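The lid is held over clear bench to the right of the box. In the open box the pitched house is the middle part at (399,162), between the block at (402,128) and the tower at (400,200).

Request:
jog_arm(
  steps=[0, 0, 2.5, 0, 0, 0, 0, 0, 2, 0, 0, 0, 0, 0, 1.5, 0, 0, 0, 0, 0, 0, 0, 0, 0, 0, 0, 0, 0, 0, 0],
)

```text
time_s: 6.02
tcp_pos: [550.0, -269.8, 41.4]
ee_rot: [[-0.998, 0.067, 0.0], [0.067, 0.998, -0.0], [-0.0, -0.0, -1.0]]
ft_force: [0.5, -0.0, -1.3]
gripper_width: 16.7
grip_force: 59.2
```

Request:
jog_arm(
  steps=[0, 0, 1, 0, 0, 0, 0, 0, 0, 0, 0, 0, 0, 0, 0, 0, 0, 0],
)

```text
time_s: 6.27
tcp_pos: [550.0, -269.8, 41.3]
ee_rot: [[-0.998, 0.067, 0.001], [0.067, 0.998, -0.0], [-0.001, -0.0, -1.0]]
ft_force: [-2.2, 0.6, 5.0]
gripper_width: 17.1
grip_force: 60.1
```

Request:
jog_arm(
  steps=[0, 0, 0, 0, 0, 0, 0, 0, 0, 0, 0, 0, 0, 0, 0, 0, 0, 0, 0, 0, 0, 0, 0, 0, 0, 0, -10, 0, 0, 0, 0, 0, -30, 0, 0, 0, 0, 0, -35, 0, 0, 0, 0, 0, -35, 0, 0, 0, 0, 0, -35, 0, 0, 0, 0, 0, -35, 0, 0, 0],
  fingers=100,
)

```text
time_s: 7.1
tcp_pos: [549.6, -269.5, 222.8]
ee_rot: [[-0.998, 0.067, 0.0], [0.067, 0.998, -0.0], [-0.0, -0.0, -1.0]]
ft_force: [0.3, -1.0, -0.9]
gripper_width: 85.4
grip_force: 0.0
```

Request:
jog_arm(
  steps=[-3.5, 32, 0, 0, 0, 0, -3.5, 32, 0, 0, 0, 0, -3.5, 32, 0, 0, 0, 0, -3.5, 32, 0, 0, 0, 0, -3.5, 32, 0, 0, 0, 0, -3.5, 32, 0, 0, 0, 0, -2, 28, 0, 0, 0, 0, 0, 7, 0, 0, 0, 0, 0, 0, 0, 0, 0, 0, 0, 0, 0, 0, 0, 0, 0, 0, 0, 0, 0, 0],
)

```text
time_s: 8.02
tcp_pos: [588.0, -45.9, 220.5]
ee_rot: [[-0.998, 0.068, 0.0], [0.068, 0.998, -0.0], [-0.0, -0.0, -1.0]]
ft_force: [-0.6, -0.5, -0.8]
gripper_width: 85.4
grip_force: 0.0
```

```bash
python3 w.py w3
python3 - <<'E'
from h import *
p=robot.snapshot("top");cv2.imwrite("pics/top2.png",p["image"])
E
```

```text
8.0167 [587.97 -45.89 220.54] [[-1.    0.07  0.  ]
 [ 0.07  1.   -0.  ]
 [-0.   -0.   -1.  ]] [-0.6  -0.55 -0.84]
[[   0.      0.97    0.26   65.42]
 [   1.     -0.     -0.     -1.28]
 [  -0.      0.26   -0.97 -117.71]
 [   0.      0.      0.      1.  ]] [[330.02   0.   326.01]
 [  0.   330.02 193.94]
 [  0.     0.     1.  ]]
```

View pics/w3.png

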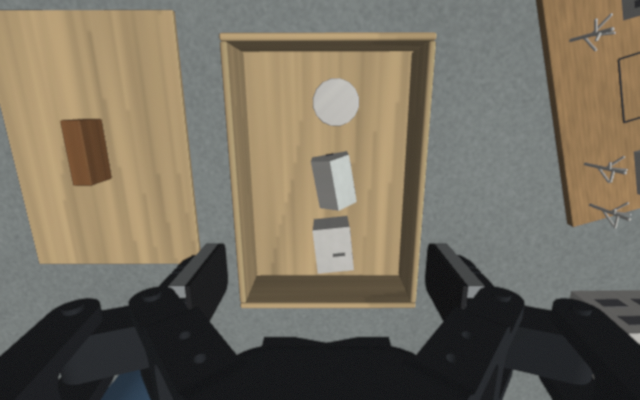

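The house is the two-tone part centred near (335,181), rotated slightly from the tool. The tower is at (336,102) and the block with stair-head at (333,250). The lid lies flat on the left.

```bash
python3 -c "
import cv2
i=cv2.imread('pics/w3.png')[145:220,300:370];cv2.imwrite('pics/c3.png',cv2.resize(i,None,fx=8,fy=8,interpolation=cv2.INTER_CUBIC))"
```

```text
(no output)
```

View pics/c3.png

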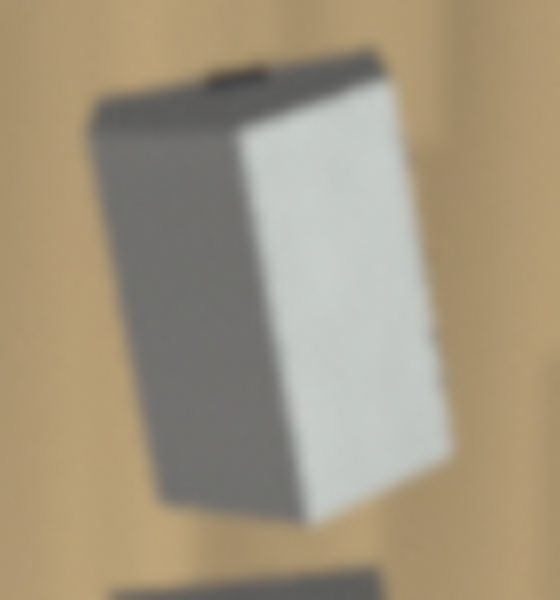

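Ridge runs (241,131)–(307,525) in the crop; eaves (92,130)–(163,502) and (392,80)–(453,455). Casting these.

Run:
```python
from h import *
import pickle
s,p=pickle.load(open("w3.pkl","rb"))
f=lambda q:np.array(q)/8+[299.5,144.5]
r=ray(p,f([(241,131),(307,525)]),52,s);e=ray(p,f([(92,130),(163,502),(392,80),(453,455)]),34,s)
print("ridge",r,r.mean(0),ang(r[0]-r[1]),"eaves",e.mean(0),ang(e[0]-e[1]),ang(e[2]-e[3]))
for q in(r,e):print((q.mean(0)-s["tcp_pos"])@s["ee_rot"])
lid=ray(p,[(174,11),(199,262),(39,264)],10,s);print("lid",np.linalg.norm(lid[0]-lid[1]),np.linalg.norm(lid[1]-lid[2]))
b=ray(p,[(222,34),(436,35),(415,307),(242,307)],62,s);print("box",b[:,:2].tolist())
t=robot.snapshot("top");g=cv2.cvtColor(t["image"],cv2.COLOR_BGR2GRAY)
m=(cv2.morphologyEx(g,cv2.MORPH_BLACKHAT,np.ones((7,7)))>15).astype(np.uint8);w=np.zeros_like(m);w[180:224,226:266]=m[180:224,226:266]
ys,xs=np.nonzero(w);print("plot top",rect(ray(t,np.c_[xs,ys],10)))
```

```text
ridge [[569.49 -42.6   52.  ]
 [615.09 -38.02  52.  ]] [592.29 -40.31  52.  ] -174.27162659351714 eaves [592.24 -39.82  34.  ] -173.7954685605667 -173.67005218139238
[ -3.88   5.94 168.54]
[ -3.79   6.44 186.54]
lid 246.57318080620306 174.8835132731929
box [[464.4002138128763, -118.61262132909891], [476.15508994742174, 45.14769568062525], [713.6424559744471, 29.6120456719527], [702.4933526199986, -135.08400397670857]]
plot top (array([522.91, 261.64], dtype=float32), np.float32(63.6445), np.float32(53.592915), np.float32(13.310913))
```

Request:
jog_arm(
  steps=[-4, 6.2, 0, 0, 0, -5, 0, 0, 20, 0, 0, -4.9, 0, 0, 35, 0, 0, 0, 0, 0, 35, 0, 0, 0, 0, 0, 35, 0, 0, 0, 0, 0, 28, 0, 0, 0, 0, 0, 16, 0, 0, 0, 0, 0, 10, 0, 0, 0, 0, 0, 4, 0, 0, 0, 0, 0, 0, 0, 0, 0, 0, 0, 0, 0, 0, 0, 0, 0, 0, 0, 0, 0],
)

```text
time_s: 9.17
tcp_pos: [593.7, -39.3, 38.9]
ee_rot: [[-0.994, -0.105, 0.003], [-0.105, 0.994, -0.001], [-0.003, -0.001, -1.0]]
ft_force: [0.6, -0.2, 0.2]
gripper_width: 85.5
grip_force: 0.0
```

Request:
jog_arm(
  steps=[1, -0.5, 1.5, 0, 0, 0, 0, 0, 0, 0, 0, 0, 0, 0, 0, 0, 0, 0, 0, 0, 0, 0, 0, 0, 0, 0, 0, 0, 0, 0, 0, 0, 0, 0, 0, 0, 0, 0, 0, 0, 0, 0, 0, 0, 0, 0, 0, 0],
  fingers=0,
  newtons=30,
)

```text
time_s: 9.83
tcp_pos: [591.8, -39.4, 36.3]
ee_rot: [[-0.994, -0.106, 0.001], [-0.106, 0.994, 0.0], [-0.001, 0.0, -1.0]]
ft_force: [-1.1, 0.4, 4.9]
gripper_width: 35.2
grip_force: 31.6
```

Request:
jog_arm(
  steps=[0, 0, -4, 0, 0, 0, 0, 0, -12, 0, 0, 0, 0, 0, -25, 0, 0, 0, 0, 0, -30, 0, 0, 0, 0, 0, -30, 0, 0, 0, 0, 0, -20, 0, 0, 0, 2, 16, -9, 0, 0, 0, 3.7, 30.5, 0, 0, 0, 0, 3.7, 30.5, 0, 0, 0, 0, 3.7, 30.5, 0, 0, 0, 0, 3.7, 30.5, 0, 0, 0, 0, 3.7, 30.5, 0, 0, 0, 0],
)

```text
time_s: 10.83
tcp_pos: [552.3, 127.1, 165.5]
ee_rot: [[-0.994, -0.105, -0.001], [-0.105, 0.994, -0.0], [0.001, -0.0, -1.0]]
ft_force: [0.4, 0.0, -0.9]
gripper_width: 35.7
grip_force: 31.0
```

Request:
jog_arm(
  steps=[3.7, 30.5, 0, 0, 0, 0, 3.7, 30.5, 0, 0, 0, 0, 3.7, 30.5, 0, 0, 0, 0, 3.7, 30.5, 0, 0, 0, 0, 1.4, 16, 0, 0, 0, -3.8, 0, 0, 0, 0, 0, -3.9, 0, 0, 0, 0, 0, 0, 0, 0, 0, 0, 0, 0, 0, 0, 0, 0, 0, 0, 0, 0, 0, 0, 0, 0],
)

```text
time_s: 11.67
tcp_pos: [522.7, 260.7, 165.7]
ee_rot: [[-0.972, -0.236, -0.0], [-0.236, 0.972, -0.0], [0.0, -0.0, -1.0]]
ft_force: [0.2, 0.1, -0.6]
gripper_width: 35.4
grip_force: 30.9
```

```bash
python3 w.py w4
```

```text
11.6667 [522.69 260.73 165.67] [[-0.97 -0.24 -0.  ]
 [-0.24  0.97 -0.  ]
 [ 0.   -0.   -1.  ]] [ 0.19  0.1  -0.62]
[[   0.      0.97    0.26   65.8 ]
 [   1.     -0.     -0.     -1.17]
 [  -0.      0.26   -0.97 -117.71]
 [   0.      0.      0.      1.  ]] [[330.02   0.   326.01]
 [  0.   330.02 193.94]
 [  0.     0.     1.  ]]
```

View pics/w4.png

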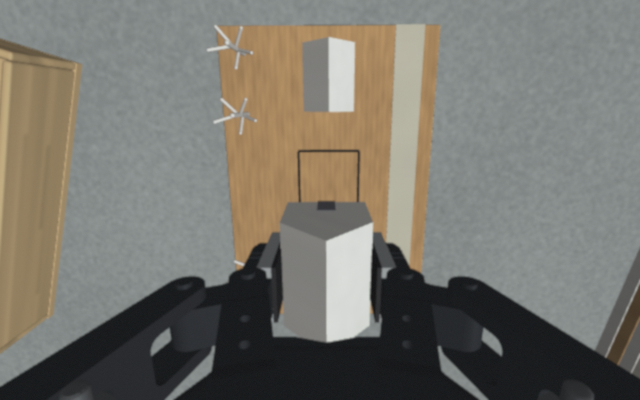

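The house is held straight at (327,270), ridge running down the image. The plot's near edge runs (299,151)–(359,151), parallel to the held house.

Run:
```python
from h import *
import pickle
s,p=pickle.load(open("w4.pkl","rb"))
T=lambda uv,z:(ray(p,uv,z,s)-s["tcp_pos"])@s["ee_rot"]
print("ridge",T([(327,240),(327,339)],181.4));print("eaves",T([(281,223),(373,222)],163.4))
print("plot edge",T([(299,151),(359,151)],10));print("nbr ridge",T([(329,38),(329,111)],56))
print("trees",T([(237,42),(240,115)],50))
d=np.array([522.8,261.6,0])-s["tcp_pos"];print(d@s["ee_rot"])
```

```text
ridge [[ 22.62  -0.75 -15.72]
 [-15.98  -0.7  -15.73]]
eaves [[ 22.04 -18.42   2.28]
 [ 22.46  17.03   2.28]]
plot edge [[ 29.37 -23.36 155.68]
 [ 29.39  26.36 155.68]]
nbr ridge [[107.09   0.84 109.71]
 [ 62.25   0.97 109.69]]
trees [[105.74 -59.06 115.71]
 [ 59.46 -60.19 115.69]]
[ -0.37   0.83 165.67]
```

Request:
jog_arm(
  steps=[0, 1.5, 10, 0, 0, 0, 0, 0, 25, 0, 0, 0, 0, 0, 30, 0, 0, 0, 0, 0, 25, 0, 0, 0, 0, 0, 18, 0, 0, 0, 0, 0, 8, 0, 0, 0, 0, 0, 3, 0, 0, 0, 0, 0, 0, 0, 0, 0, 0, 0, 0, 0, 0, 0],
)

```text
time_s: 12.47
tcp_pos: [523.1, 263.1, 47.7]
ee_rot: [[-0.971, -0.238, 0.002], [-0.238, 0.971, 0.001], [-0.002, 0.0, -1.0]]
ft_force: [-0.3, 0.9, -0.4]
gripper_width: 35.3
grip_force: 31.0
```

```bash
python3 w.py w5
```

```text
12.4667 [523.06 263.09  47.73] [[-0.97 -0.24  0.  ]
 [-0.24  0.97  0.  ]
 [-0.    0.   -1.  ]] [-0.26  0.93 -0.39]
[[   0.      0.97    0.26   65.8 ]
 [   1.     -0.     -0.     -1.17]
 [  -0.      0.26   -0.97 -117.71]
 [   0.      0.      0.      1.  ]] [[330.02   0.   326.01]
 [  0.   330.02 193.94]
 [  0.     0.     1.  ]]
```

View pics/w5.png

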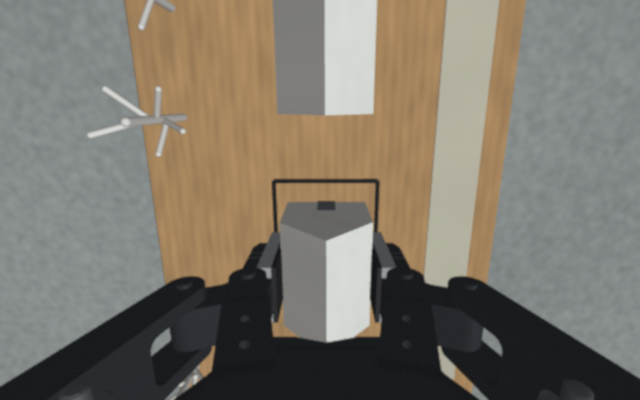

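Plot edge (274,181)–(378,181) is centred at column 326 and the house at 327: aligned laterally. Checking x.

Run:
```python
from h import *
import pickle
s,p=pickle.load(open("w5.pkl","rb"))
T=lambda uv,z:(ray(p,uv,z,s)-s["tcp_pos"])@s["ee_rot"]
print("plot edge",T([(274,181),(378,181)],10));print("nbr",T([(325,113.5)],56))
d=np.array([522.8,261.6,0])-s["tcp_pos"];print(d@s["ee_rot"]);s=robot.sense();print(s["tcp_pos"])
```

```text
plot edge [[ 30.61 -26.14  37.68]
 [ 30.63  24.03  37.69]]
nbr [[63.31 -1.42 -8.37]]
[ 0.69 -1.39 47.73]
[523.31 263.22  48.12]
```

Request:
jog_arm(
  steps=[0.9, -0.5, 2, 0, 0, 0, 0, 0, 2, 0, 0, 0, 0, 0, 1.5, 0, 0, 0, 0, 0, 0, 0, 0, 0, 0, 0, 0, 0, 0, 0],
)

```text
time_s: 12.93
tcp_pos: [521.4, 262.2, 41.4]
ee_rot: [[-0.971, -0.238, 0.0], [-0.238, 0.971, 0.0], [-0.0, 0.0, -1.0]]
ft_force: [-0.1, -0.2, -1.1]
gripper_width: 35.7
grip_force: 31.0
```

Request:
jog_arm(
  steps=[0, 0, 0.7, 0, 0, 0, 0, 0, 0.5, 0, 0, 0, 0, 0, 0, 0, 0, 0, 0, 0, 0, 0, 0, 0],
)

```text
time_s: 13.27
tcp_pos: [521.5, 262.3, 40.3]
ee_rot: [[-0.971, -0.238, 0.0], [-0.238, 0.971, 0.0], [-0.0, 0.0, -1.0]]
ft_force: [-0.3, -0.1, 1.4]
gripper_width: 35.0
grip_force: 31.1
```

Request:
jog_arm(
  steps=[0, 0, 0.4, 0, 0, 0, 0, 0, 0, 0, 0, 0, 0, 0, 0, 0, 0, 0],
)

```text
time_s: 13.52
tcp_pos: [521.5, 262.3, 40.3]
ee_rot: [[-0.971, -0.238, 0.0], [-0.238, 0.971, 0.0], [-0.0, 0.0, -1.0]]
ft_force: [-1.7, -0.6, 5.3]
gripper_width: 35.4
grip_force: 31.7
```

Seated. Release gently and retreat up, then toward the base for a clear look.

Request:
jog_arm(
  steps=[0, 0, 0, 0, 0, 0, 0, 0, 0, 0, 0, 0, 0, 0, 0, 0, 0, 0, 0, 0, 0, 0, 0, 0, 0, 0, 0, 0, 0, 0, 0, 0, -10, 0, 0, 0, 0, 0, -30, 0, 0, 0, 0, 0, -40, 0, 0, 0, 0, 0, -40, 0, 0, 0, 0, 0, -40, 0, 0, 0, 0, 0, -40, 0, 0, 0, 0, 0, 0, 0, 0, 0],
  fingers=75,
  newtons=20,
)

```text
time_s: 14.52
tcp_pos: [524.9, 263.5, 249.8]
ee_rot: [[-0.971, -0.238, 0.014], [-0.238, 0.971, 0.005], [-0.015, 0.001, -1.0]]
ft_force: [0.9, 0.9, 0.7]
gripper_width: 64.5
grip_force: 0.0
```

Request:
jog_arm(
  steps=[0, 0, 0, 0, 0, 0, 0, 0, 0, 0, 0, 0],
)

```text
time_s: 14.68
tcp_pos: [521.4, 262.2, 240.2]
ee_rot: [[-0.971, -0.238, 0.001], [-0.238, 0.971, 0.0], [-0.001, 0.0, -1.0]]
ft_force: [-0.0, -0.2, -1.0]
gripper_width: 64.3
grip_force: 0.0
```

```bash
python3 w.py w6; python3 -c "
import cv2
i=cv2.imread('pics/w6.png')[40:280,160:480];cv2.imwrite('pics/c6.png',cv2.resize(i,None,fx=2.5,fy=2.5,interpolation=cv2.INTER_CUBIC))"
```

```text
14.6833 [521.4  262.2  240.15] [[-0.97 -0.24  0.  ]
 [-0.24  0.97  0.  ]
 [-0.    0.   -1.  ]] [-0.01 -0.24 -0.98]
[[   0.      0.97    0.26   65.8 ]
 [   1.     -0.     -0.     -1.16]
 [  -0.      0.26   -0.97 -117.71]
 [   0.      0.      0.      1.  ]] [[330.02   0.   326.01]
 [  0.   330.02 193.94]
 [  0.     0.     1.  ]]
```

View pics/c6.png

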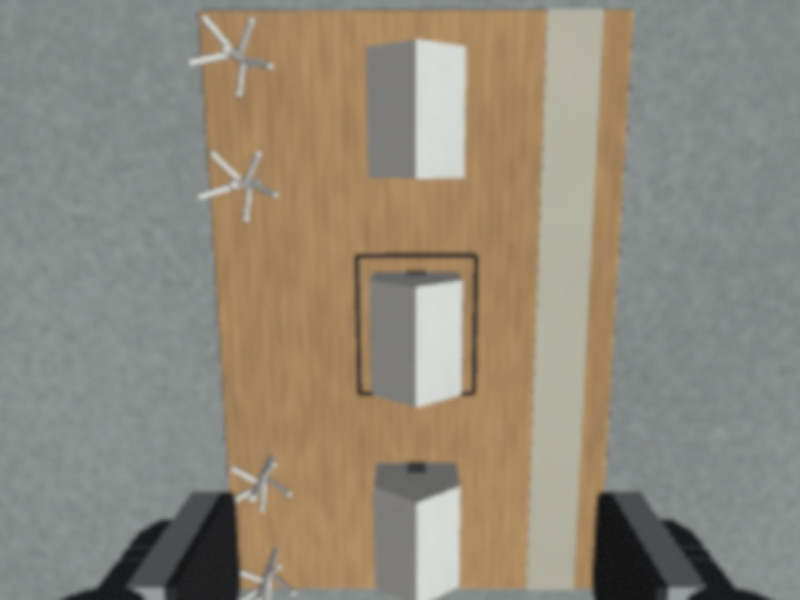

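The house stands upright in the outline: ridge (415,286)–(418,408), plot corners (356,255), (477,255), (476,393) and (358,394). A quick numeric check, and hand in if good.

Run:
```python
from h import *
import pickle
s,p=pickle.load(open("w6.pkl","rb"))
f=lambda q:np.array(q)/2.5+[159.7,39.7]
T=lambda uv,z:(ray(p,f(uv),z,s)-s["tcp_pos"])@s["ee_rot"]
r=T([(415,286),(418,408)],56);q=T([(356,255),(477,255),(476,393),(358,394)],10);print(r,r.mean(0),q,q.mean(0))
e=T([(371,275),(463,275),(463,396),(371,396)],38);print(e.mean(0),ang(r[0]-r[1]),ang(q[0]-q[3]),ang(q[1]-q[2]))
d=np.hypot(*(r.mean(0)-q.mean(0))[:2]);print(d)
if d<3: print(robot.finish_job())
```

```text
[[ 22.75  -1.24 184.13]
 [-23.95  -0.08 184.18]] [ -0.6   -0.66 184.15] [[ 29.19 -25.96 230.12]
 [ 29.21  24.7  230.13]
 [-30.77  25.45 230.19]
 [-31.24 -26.19 230.18]] [ -0.9   -0.5  230.15]
[  0.1   -0.45 202.15] -1.4217453112986609 0.2168218766627201 -0.7175192851071498
0.3438811502538796
the job is handed in; nothing more can be done
None
```

The job is done and handed in: the lid is laid flat on the bench. The pitched-roof house stands upright in the plot, measured about 0.3 mm off centre with its ridge within about 1.5° of the row, at about 15 s on the robot's clock.

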